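# Make the carving cart ready to roll

### The job

Make the stone-carver's cart ready to be wheeled away: pull every chisel out of its spring clips and lay it in the tool chest, then push the chest's door shut until its catch holds it. Also turn the middle of the turnbuckle until both clamp shoes are drawn in tight against the marble block, and leave the hammer, the offcut and the loose wooden block where they are.

Things in the scene. Friction and masses are not known exactly. Their poses are not given: they have to be found in the camera images.
- chisel_a_center (a point): Steel stone chisel (flat blade 22 mm wide), 150 mm long, about 0.28 kg (0.2 to 0.37): round shank 18 mm thick, 22 mm striking cap at the +x end, blade at the -x end (last 20 mm). The point is on the shank's axis at mid length, the place to grip it; x runs along the chisel. None if absent (or held). May be in any row of the rack.
- chisel_b_center (a point): Steel stone chisel (round point), 150 mm long, about 0.28 kg (0.2 to 0.37): round shank 18 mm thick, 22 mm striking cap at the +x end, blade at the -x end (last 20 mm). The point is on the shank's axis at mid length, the place to grip it; x runs along the chisel. None if absent (or held). May be in any row of the rack.
- chisel_c_center (a point): Steel stone chisel (four-toothed claw 22 mm wide), 150 mm long, about 0.28 kg (0.2 to 0.37): round shank 18 mm thick, 22 mm striking cap at the +x end, blade at the -x end (last 20 mm). The point is on the shank's axis at mid length, the place to grip it; x runs along the chisel. None if absent (or held). May be in any row of the rack.
- chisel_d_center (a point): Steel stone chisel (narrow flat blade 14 mm wide), 150 mm long, about 0.28 kg (0.2 to 0.37): round shank 18 mm thick, 22 mm striking cap at the +x end, blade at the -x end (last 20 mm). The point is on the shank's axis at mid length, the place to grip it; x runs along the chisel. None if absent (or held). May be in any row of the rack.
- rack: Wooden rack fixed on the bench, 250 x 150 mm, 20 mm thick, origin at the centre of its underside. Four rows 56 mm apart along its x (-84, -28, 28, 84 mm); in each a chisel lies along the rack's y, axis 52 mm above the bench. Up to two rows are empty.
- rack_clips (a point): Centre of the rack at chisel-axis height. Each row is a pair of steel C clips open upwards, 14 mm wide, at the rack's y = -42 and +42 mm (tips up to 73 mm above the bench), so the middle 70 mm of the shank is free to grip. Pulled straight up, a chisel resists with about 10 to 18 N (weight included) and snaps free within 15 mm.
- chest: Flat, open grey steel tool chest fixed on the bench, outside 180 (x) x 200 (y) x 55 mm high, walls and floor 5 mm, origin at the centre of its underside. Holds four chisels side by side, lying along its y. Its door is hinged on top of the +y wall (hinge line at y = +100 mm, 55.5 mm above the bench, along x).
- door (a joint): Angle of the chest's door, a 180 x 200 mm, 6 mm steel plate: 0 = shut flat, 1.57 = upright, growing as it opens (stop at 1.9). It starts open and stays about where it is left. Push it over from outside towards -y, then down: over the last 12 mm at the free edge a sprung catch in the -y wall resists with about 6 to 10 N, then snaps and holds. Under 0.02 when seated.
- door_edge (a point): Middle of the door's free edge on its outer face, 200 mm from the hinge line. A small steel lug hangs 16 mm below the door near this edge, for the catch.
- clamp: Stone clamp fixed on the bench: 240 x 200 mm steel plate, origin on its underside right below the turnbuckle's middle. The turnbuckle lies along the clamp's y, axis 85 mm above the bench. Behind it, from x = 75 to 190 mm, a fixed marble block on bearers, 100 mm wide in y, rough top up to 140 mm above the bench, its near top edge at 115 mm.
- sleeve (a joint): Angle of the turnbuckle's middle body, a steel sleeve 26 mm thick, 80 mm long, with four 10 mm tommy bars at right angles at its middle (y = 0), tips 65 mm (balls 72 mm) from the axis. Grows as the top bar is pushed to the clamp's +x, towards the stone; both threaded ends draw in 6 mm a turn. At 0 and each quarter turn a bar points straight up. Stops at 17.2, shoes on the stone.
- sleeve_center (a point): Middle of the turnbuckle on its axis, 85 mm above the clamp's origin, not turning with it. A steel hub 40 mm in diameter sits here. Turning takes 0.15 N m (about 3 N on a bar) and the sleeve stays where it is left; 8 to 11 quarter turns are needed, so the bars must be pushed one after another.
- shoe_l (a joint): Travel inwards of the clamp shoe on the +y side (m), a 200 mm long steel arm with a rubber pad on the turnbuckle's threaded end. 0.0164 = pad on the stone; it moves only with the sleeve.
- shoe_r (a joint): The same for the -y side.
- mallet: Bystander: mason's hammer, 20 cm, wooden handle, steel head; origin under it on the bench.
- offcut: Bystander: marble offcut 90 x 60 x 45 mm, origin at the centre of its underside.
- bearer: Bystander: loose wooden block 50 x 110 x 50 mm, origin at the centre of its underside.
Mind the look-alikes: they are no part of the job. Leave any turquoise look-alike of the part that bears chisel_b_center alone.

How it is judged:
On the way, in this order (a step that is already met when the one before it is completed fails the run):
1. every chisel present lies in the tool chest (x of chisel_a_center in the frame of chest between -0.09 and 0.09 m and y of chisel_a_center in the frame of chest between -0.1 and 0.1 m and z of chisel_a_center in the frame of chest between 0 and 0.045 m and x of chisel_b_center in the frame of chest between -0.09 and 0.09 m and y of chisel_b_center in the frame of chest between -0.1 and 0.1 m and z of chisel_b_center in the frame of chest between 0 and 0.045 m and x of chisel_c_center in the frame of chest between -0.09 and 0.09 m and y of chisel_c_center in the frame of chest between -0.1 and 0.1 m and z of chisel_c_center in the frame of chest between 0 and 0.045 m and x of chisel_d_center in the frame of chest between -0.09 and 0.09 m and y of chisel_d_center in the frame of chest between -0.1 and 0.1 m and z of chisel_d_center in the frame of chest between 0 and 0.045 m), for 0.2 s.
2. the chest's door is shut on its catch (value of joint door below 0.02 rad), for 0.2 s.
At the end, for the whole second after the job is handed in: Every chisel present lies at rest in the chest, the door is seated on its catch (under 0.02 rad), and the turnbuckle is drawn in until both shoes are within about 1 mm of the stone (sleeve beyond 16.2 rad of 17.2) (all of step 1 and linear speed of each of chisel_a, chisel_b, chisel_c, chisel_d below 0.03 m/s and value of joint door below 0.02 rad and value of joint sleeve above 16.2 rad and value of joint each of shoe_l, shoe_r above 0.0153 m); the robot touches nothing.
It fails at once if the mallet is shifted by more than 3 cm (distance of mallet from where it was at the start of the episode above 0.03 m).
It fails at once if the offcut is shifted by more than 3 cm (distance of offcut from where it was at the start of the episode above 0.03 m).
It fails at once if the bearer is shifted by more than 3 cm (distance of bearer from where it was at the start of the episode above 0.03 m).
Of chisel_a, chisel_b, chisel_c, chisel_d only 2 to 4 are there at a start; the rules pass over those that are not, and their reading is None.
At some moment in a run one of chisel_a, chisel_b, chisel_c, chisel_d may be knocked a few centimetres aside while the robot is not near it.
Once in a run the grip may slacken for a moment while it holds something.
It also fails if it takes over 210 s, if anything falls off the work surface, if the arm or the gripper's body presses on something with over 40 N, if the wrist force passes 120 N, or if a joint passes its speed limit or range.

### The arm

A 6-joint arm with a two-finger parallel gripper is mounted at the origin on the work surface. World frame = base frame: x ahead of the robot, y to its left, z up, the work surface at z = 0. Lengths are in m, angles in rad, forces in N, time in s.
With the tool pointing down it reaches from about 0.35 to 0.975 m from the base axis. Payload 17.4 kg.
Tool frame: the origin (TCP) lies midway between the tips of the shut fingers; the grasp point (between the pads) lies 19 mm behind it; z points along the fingers, y is the line along which they close (so a half turn about z gives the same grasp; the last joint's range is limited). The gripper opens to 85 mm and grips with 20 to 120 N. Pads are 22 mm wide; open, the fingers measure 114 mm over their backs; the gripper's body (76 mm by 85 mm) begins 54 mm behind the grasp point. The pads swing forward as they close: fully open they stand 13 mm farther back than shut.
Start: joints at [1.255, 0.116, 1.442, -0, 1.584, -0.038], TCP at [0.185, 0.649, 0.231] pointing down, gripper open.
Joint ranges: [-2.83, 2.83], [-0.83, 2.19], [0.07, 2.5], [-1.14, 4.28], [0.01, 3], [-2.97, 2.97]. Speed limits (rad/s): [1.89, 1.89, 2.22, 3.14, 3.14, 3.14].

### API

Orientations are given as a unit quaternion [w, x, y, z].
In Python, from plant import r, optics gives the robot as it stands.
- The arm moves only by the tool step_arm, never from a script. Its argument "deltas" is one flat list of numbers, 4 for each row, row after row: the shift along the tool's x, y, z normalised to -1 to 1, where 1 is 400 mm, then the turn about the tool's z normalised to -1 to 1, where 1 is 2 pi rad. In form: [tx, ty, tz, yaw, tx, ty, tz, yaw, ...]. A call has 1 to 12 rows; each row is the pose to reach, as a shift and turn from the pose commanded when the call began, along the tool's axes at that moment, turning the shorter way round; what a row does not reach only later rows make up. A row lasts 1/10 s, in which the tool goes at most 50 mm and 8.59 degrees, less where a joint would pass 70% of its speed; a pose out of reach is approached as far as the arm can. A call with a number of a shift or a turn outside -1 to 1 is refused whole. A call with a gripper value outside its range is refused whole. "fingers" is the opening, from 0 (shut) to 1 (fully open), set as the call begins (left out, the last holds). The fingers move at their own pace and stop on an object; "squeeze" is the grip in N (left out, the last holds). Time passes only in rows, so rows that repeat a pose let the fingers close. It gives the time, the measured TCP pose, the force, the opening and the grip force at its end, in the units of the state.
- r.sense(): the state, without advancing time (a new reading comes with each control period).
- optics.get_image(name): name is "scene" or "side" or "wrist"; returns the picture (420x560x3 uint8, red, green, blue); there is no depth.
- optics.camera_params(name): a dict with "mtx" (3x3 intrinsics, pixels), "R" (3x3) and "t" (3): a world point X has camera coordinates R X + t; the wrist camera has in their place "T_tool_cam" (4x4, takes a point from camera to tool coordinates, whose origin is the TCP and whose axes are the flange's). Camera axes: x right, y down, z forward; pixel columns grow to the right and rows downward; lengths in m; the calibration is good to about 2 mm. A picture is of the moment at which its call begins: read the wrist's pose just before it. camera_params takes no time and is no camera call.
- r.sign_off(): hands the job in; it is judged then, once.
The state is a dict: "clock": time; "qpos": joint angles; "dq": joint speeds; "joint_torque": joint torques, N m; "position": TCP position; "tcp_rot": TCP orientation; "force": force on the tool from outside, world axes, zero at the start; "wrist_torque": the same for the moment, N m; "gripper_width": finger opening in m; "finger_force": force on a finger pad.
Only numpy, scipy, OpenCV 4.12 (cv2) and the standard library are available. Lean on these libraries where they do the work, as an engineer would, in place of code of your own. Each camera call takes 0.05 s, during which the arm holds its last target. There are 200 camera calls.

## Working session

There is one attempt and no reset: what is moved stays moved. The work goes in short steps, Python scripts to look and compute and a tool call to move; the robot and the scene stay as the last step left them, time stands still between calls to the robot, and variables do not carry over. Pictures are saved under pics/ and viewed, at most 16 in all, crops included, and the job is handed in when it is done.

Besides the shell and the picture viewer there is one more tool, called after ">>>" by a JSON object that holds its "fn" and its "kwargs". step_arm: Moves the arm, as the interface text tells. Its arguments: {"type":"object","properties":{"deltas":{"type":"array","items":{"type":"number"}},"fingers":{"type":"number"},"squeeze":{"type":"number"}},"required":["deltas"]}

```bash
ls; mkdir -p pics; cat > h.py <<'E'
import numpy as np, cv2
from plant import r, optics
from scipy.spatial.transform import Rotation as Ro
def save(name,fn):
    im=optics.get_image(name); cv2.imwrite('pics/'+fn,im[:,:,::-1].copy()); return im
def tool():
    s=r.sense(); q=s['tcp_rot']; T=np.eye(4); T[:3,:3]=Ro.from_quat([q[1],q[2],q[3],q[0]]).as_matrix(); T[:3,3]=s['position']; return T
def cam(name,T=None):
    p=optics.camera_params(name); K=np.array(p['mtx'])
    if 'T_tool_cam' in p:
        M=np.linalg.inv((tool() if T is None else T)@np.array(p['T_tool_cam'])); return K,M[:3,:3],M[:3,3]
    return K,np.array(p['R']),np.array(p['t'])
def back(c,uv,z):
    K,R,t=c; C=-R.T@t; d=R.T@np.linalg.inv(K)@np.array([uv[0],uv[1],1.]); return C+d*(z-C[2])/d[2]
def proj(c,X):
    K,R,t=c; p=K@(R@np.array(X)+t); return p[:2]/p[2]
E
python3 - <<'E'
from h import *
s=r.sense(); print({k:np.round(v,3) for k,v in s.items()})
print(np.round(tool(),3))
for n in('scene','side'):
    c=cam(n); print(n,np.round(-c[1].T@c[2],3)); 
a=save('scene','scene0.png');b=save('side','side0.png');w=save('wrist','wrist0.png')
E
```

```text
pics
{'clock': np.float64(0.0), 'qpos': array([ 1.255,  0.117,  1.442,  0.   ,  1.584, -0.038]), 'dq': array([-0.   ,  0.   , -0.001,  0.002, -0.001,  0.   ]), 'joint_torque': array([-3.0000e-03, -7.3198e+01, -6.3249e+01, -0.0000e+00,  6.0000e-03,
       -0.0000e+00]), 'position': array([0.185, 0.649, 0.231]), 'tcp_rot': array([-0.   ,  0.138,  0.99 , -0.001]), 'force': array([ 0.659, -0.15 ,  0.13 ]), 'wrist_torque': array([ 0.001, -0.055, -0.048]), 'finger_force': np.float64(0.0), 'gripper_width': np.float64(0.085)}
[[-0.962  0.274 -0.     0.185]
 [ 0.274  0.962 -0.001  0.649]
 [ 0.    -0.001 -1.     0.231]
 [ 0.     0.     0.     1.   ]]
scene [ 1.133 -0.527  0.754]
side [ 0.505 -0.729  0.581]
```

View pics/scene0.png

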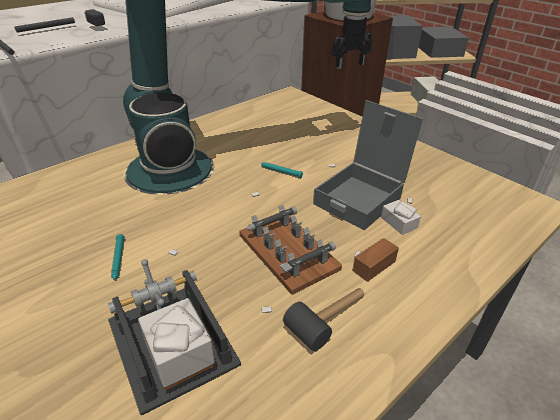

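View pics/side0.png

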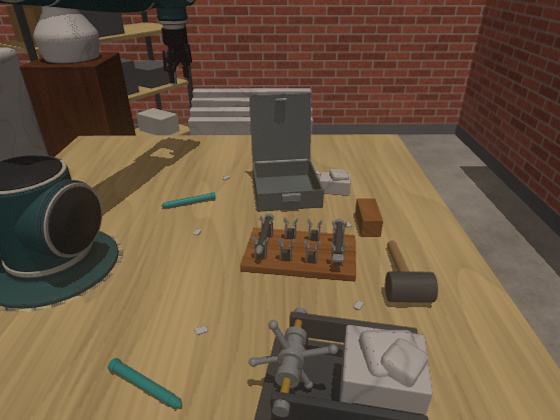

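Two steel chisels sit in the outer rack rows (side view about (265,238) and (338,240)). There are two turquoise look-alikes, at scene (282,170) and (118,257). The chest is at scene (360,190), the clamp at (160,320), the mallet at (310,325), the wooden block at (376,258) and the offcut at (401,215).

```bash
python3 - <<'E'
from h import *
c=cam('scene'); d=cam('side')
for n,uv,z in [('rackL',(240,236),.02),('rackB',(293,289),.02),('rackR',(340,265),.02),('hubtop',(155,290),.085),('rodL',(112,306),.085),('rodR',(193,276),.085),('chestL',(315,192),.055),('chestB',(362,212),.055),('chestR',(403,182),.055),('doortop l',(367,102),.25),('malletend',(362,293),.01),('mallethead',(308,325),.03),('bearer',(376,250),.05),('offcut',(401,212),.045)]: print('scene',n,np.round(back(c,uv,z),3))
for n,uv,z in [('rackTL',(250,231),.02),('rackTR',(356,235),.02),('rackBL',(243,266),.02),('rackBR',(357,271),.02),('chestTL',(252,162),.055),('chestTR',(315,162),.055),('chestBL',(259,187),.055),('chestBR',(321,184),.055),('hub',(291,357),.085),('chis1a',(267,222),.052),('chis1b',(262,250),.052),('ch2a',(339,225),.052),('ch2b',(338,258),.052),('bearer',(369,208),.05),('offcut',(336,175),.045),('mal',(411,285),.03),('malend',(395,245),.01)]: print('side',n,np.round(back(d,uv,z),3))
E
```

```text
scene rackL [ 0.442 -0.043  0.02 ]
scene rackB [ 0.667 -0.064  0.02 ]
scene rackR [0.687 0.074 0.02 ]
scene hubtop [ 0.522 -0.321  0.085]
scene rodL [ 0.504 -0.406  0.085]
scene rodR [ 0.54  -0.241  0.085]
scene chestL [0.464 0.211 0.055]
scene chestB [0.612 0.24  0.055]
scene chestR [0.599 0.445 0.055]
scene doortop l [0.431 0.443 0.25 ]
scene malletend [0.775 0.053 0.01 ]
scene mallethead [ 0.767 -0.115  0.03 ]
scene bearer [0.728 0.154 0.05 ]
scene offcut [0.675 0.332 0.045]
side rackTL [0.435 0.094 0.02 ]
side rackTR [0.69  0.073 0.02 ]
side rackBL [ 0.428 -0.039  0.02 ]
side rackBR [ 0.67 -0.06  0.02]
side chestTL [0.425 0.416 0.055]
side chestTR [0.617 0.414 0.055]
side chestBL [0.452 0.254 0.055]
side chestBR [0.623 0.27  0.055]
side hub [ 0.522 -0.33   0.085]
side chis1a [0.477 0.084 0.052]
side chis1b [ 0.469 -0.026  0.052]
side ch2a [0.646 0.069 0.052]
side ch2b [ 0.628 -0.055  0.052]
side bearer [0.733 0.148 0.05 ]
side offcut [0.674 0.344 0.045]
side mal [ 0.768 -0.116  0.03 ]
side malend [0.779 0.045 0.01 ]
```

View pics/wrist0.png

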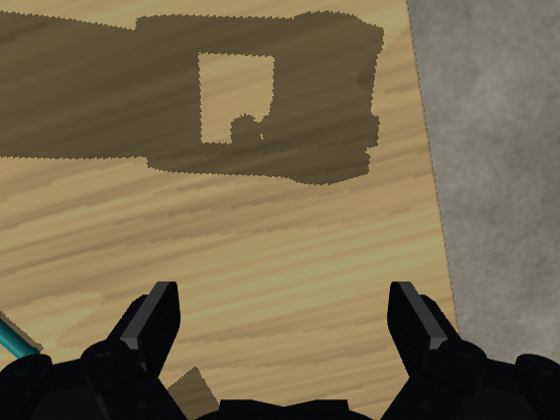

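```bash
cat >> h.py <<'E'
def go(P,ydeg=None,T=None,pr=True):
    "row values to reach TCP P with tool y pointing at ydeg (world), tool down"
    T=tool() if T is None else T
    d=T[:3,:3].T@(np.array(P)-T[:3,3])/.4
    y=0
    if ydeg is not None:
        cur=np.degrees(np.arctan2(T[1,1],T[0,1])); y=-((ydeg-cur+180)%360-180)/360
    out=np.round([*d,y],4).tolist()
    if pr: print(out)
    return out
E
python3 - <<'E'
from h import *
p=optics.camera_params('wrist'); print(np.round(p['T_tool_cam'],3),p['mtx'])
go([0.40,0.4,0.40],20); go([0.558,0.015,0.36],-5)
c=cam('wrist')
print(back(c,(280,210),0),back(c,(280,400),0),back(c,(20,345),0))
E
```

```text
[[-0.    -0.948 -0.319  0.082]
 [ 1.    -0.     0.     0.001]
 [-0.    -0.319  0.948 -0.143]
 [ 0.     0.     0.     1.   ]] [[365.18525505   0.         283.34680845]
 [  0.         365.18525505 210.76790676]
 [  0.           0.           1.        ]]
[-0.6874, -0.4516, -0.4228, 0.1502]
[-1.3312, -1.2688, -0.3221, 0.2197]
[0.22554671 0.63450147 0.        ] [ 4.77258090e-01  5.61887283e-01 -5.55111512e-17] [0.30625259 0.27769268 0.        ]
```

>>> {"fn": "step_arm", "kwargs": {"deltas": [-0.3,-0.2,-0.4,0.05,-0.69,-0.45,-0.45,0.15,-0.69,-0.45,-0.45,0.15,-0.69,-0.45,-0.45,0.15,-0.69,-0.45,-0.45,0.15,-0.69,-0.45,-0.45,0.15,-0.69,-0.45,-0.45,0.15,-0.69,-0.45,-0.45,0.15]}}

```text
clock: 0.95
position: [0.4027, 0.398, 0.4132]
tcp_rot: [0.0, 0.574, 0.819, 0.001]
force: [1.0, 0.1, 0.3]
gripper_width: 0.0852
finger_force: 0.0
```

```bash
python3 - <<'E'
from h import *
print(np.round(tool(),3)); go([0.55,0.22,0.42],-5)
E
```

```text
[[-0.34   0.94   0.002  0.403]
 [ 0.94   0.34   0.001  0.398]
 [ 0.     0.002 -1.     0.413]
 [ 0.     0.     0.     1.   ]]
[-0.5438, 0.1949, -0.0167, 0.0691]
```

>>> {"fn": "step_arm", "kwargs": {"deltas": [-0.545,0.195,-0.015,0.07,-0.545,0.195,-0.015,0.07,-0.545,0.195,-0.015,0.07,-0.545,0.195,-0.015,0.07,-0.545,0.195,-0.015,0.07,-0.545,0.195,-0.015,0.07,-0.545,0.195,-0.015,0.07]}}

```text
clock: 1.65
position: [0.5496, 0.2219, 0.4169]
tcp_rot: [-0.0, 0.738, 0.674, -0.0]
force: [-0.3, 1.0, 1.4]
gripper_width: 0.0854
finger_force: 0.0
```

```bash
python3 - <<'E'
from h import *
T=tool(); im=save('wrist','w1.png'); np.save('T1.npy',T); print(np.round(T,3))
big=cv2.resize(im,(800,600),interpolation=cv2.INTER_CUBIC); cv2.imwrite('pics/w1b.png',big[:,:,::-1].copy())
E
```

```text
[[ 0.091  0.996 -0.001  0.55 ]
 [ 0.996 -0.091 -0.     0.222]
 [-0.    -0.001 -1.     0.417]
 [ 0.     0.     0.     1.   ]]
```

View pics/w1b.png

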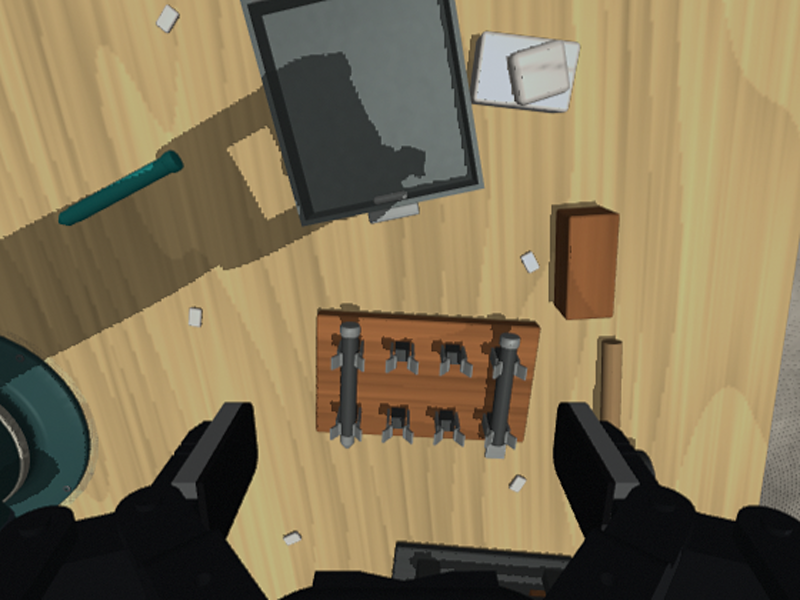

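The rack shows two chisels, in its outer rows (800-wide pixels): cap (350,328) to tip (347,443), and cap (510,341) to tip (495,455). The chest's front rim corners are (302,222) and (482,187), and its side walls run up to (243,0) and (452,0).

```bash
python3 - <<'E'
from h import *
T=np.load('T1.npy'); c=cam('wrist',T)
f=lambda u,v,z:back(c,((u+.5)*.7-.5,(v+.5)*.7-.5),z)[:2]
def ang(a,b): d=b-a; return np.degrees(np.arctan2(d[1],d[0])),np.linalg.norm(d)
for n,p in {'rack':[(316,432,.02),(317,310,.02),(540,324,.02),(525,442,.02)],'chest':[(302,222,.055),(482,187,.055),(452,0,.055),(243,0,.055)],'A':[(347,443,.052),(350,328,.052)],'B':[(495,455,.052),(510,341,.052)]}.items():
    q=[f(*a) for a in p]; print(n,np.round(q,4).tolist(),'mean',np.round(np.mean(q,0),4)); print([np.round(ang(q[i],q[(i+1)%len(q)]),3).tolist() for i in range(len(q))])
E
```

```text
rack [[0.4198, -0.0307], [0.4433, 0.1223], [0.687, 0.0836], [0.6678, -0.067]] mean [0.5545 0.0271]
[[81.27, 0.155], [-9.006, 0.247], [-97.268, 0.152], [171.672, 0.251]]
chest [[0.4493, 0.2253], [0.6249, 0.2429], [0.6062, 0.4023], [0.4283, 0.4185]] mean [0.5272 0.3222]
[[5.718, 0.176], [96.675, 0.16], [174.782, 0.179], [-83.798, 0.194]]
A [[0.4608, -0.0281], [0.4815, 0.1102]] mean [0.4712 0.041 ]
[[81.478, 0.14], [-98.522, 0.14]]
B [[0.6269, -0.0591], [0.6477, 0.0803]] mean [0.6373 0.0106]
[[81.522, 0.141], [-98.478, 0.141]]
```

```bash
python3 - <<'E'
from h import *
go([.4713,.040,.14],-8.5); go([.4713,.040,.038],-8.5)
E
```

```text
[-0.4721, -0.1526, 0.6929, 0.0094]
[-0.4722, -0.1525, 0.9479, 0.0094]
```

>>> {"fn": "step_arm", "kwargs": {"deltas": [-0.472,-0.153,0.69,0.009,-0.472,-0.153,0.69,0.009,-0.472,-0.153,0.69,0.009,-0.472,-0.153,0.69,0.009,-0.472,-0.153,0.69,0.009,-0.472,-0.153,0.69,0.009,-0.472,-0.153,0.69,0.009,-0.472,-0.153,0.69,0.009,-0.472,-0.153,0.69,0.009,-0.472,-0.153,0.69,0.009,-0.472,-0.153,0.69,0.009], "fingers": 0.6}}

```text
clock: 2.8
position: [0.4723, 0.0407, 0.1428]
tcp_rot: [0.001, 0.756, 0.654, 0.001]
force: [0.5, -0.7, 0.1]
gripper_width: 0.051
finger_force: 0.0
```

```bash
python3 - <<'E'
from h import *
T=tool(); im=save('wrist','w2.png'); np.save('T2.npy',T); print(np.round(T,3)); c=cam('wrist',T)
for X in [(.4713,.040,.052),(.4713+.01,.040+.065,.061)]: print(proj(c,X))
go([.4713,.040,.038],-8.5)
E
```

```text
[[ 0.144  0.99   0.002  0.472]
 [ 0.99  -0.144  0.     0.041]
 [ 0.001  0.002 -1.     0.143]
 [ 0.     0.     0.     1.   ]]
[281.46604746 218.15037502]
[282.11328885 119.88271867]
[-0.0018, -0.0023, 0.2612, 0.0006]
```

View pics/w2.png

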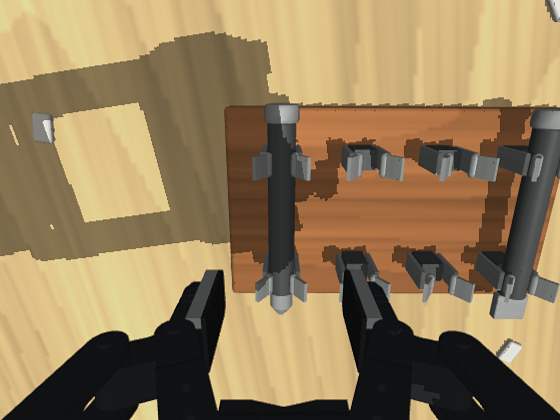

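The chisel (round point) lies vertically at column 281, with its cap at row 112 and tip at row 310. The predicted centre (281,218) falls midway between its clips, so I'll descend and grip.

>>> {"fn": "step_arm", "kwargs": {"deltas": [-0.002,-0.002,0.12,0,-0.002,-0.002,0.2,0,-0.002,-0.002,0.26,0,-0.002,-0.002,0.26,0,-0.002,-0.002,0.26,0]}}

```text
clock: 3.35
position: [0.4711, 0.0394, 0.0384]
tcp_rot: [0.0, 0.757, 0.654, 0.0]
force: [0.3, -0.4, 0.4]
gripper_width: 0.0513
finger_force: 0.0
```

>>> {"fn": "step_arm", "kwargs": {"deltas": [0,0,0,0,0,0,0,0,0,0,0,0,0,0,0,0,0,0,0,0,0,0,0,0], "fingers": 0, "squeeze": 90}}

```text
clock: 3.95
position: [0.4715, 0.0392, 0.039]
tcp_rot: [0.001, 0.757, 0.654, 0.001]
force: [-1.6, 0.4, 8.3]
gripper_width: 0.0151
finger_force: 87.8
```

>>> {"fn": "step_arm", "kwargs": {"deltas": [0,0,-0.05,0,0,0,-0.1,0,0,0,-0.2,0,0,0,-0.3,0,0,0,-0.3,0,0,0,-0.3,0]}}

```text
clock: 4.55
position: [0.4708, 0.0391, 0.158]
tcp_rot: [0.001, 0.757, 0.654, 0.001]
force: [0.3, -0.5, -3.9]
gripper_width: 0.0149
finger_force: 89.7
```

```bash
python3 - <<'E'
from h import *
R=Ro.from_euler('z',5.8,degrees=True).as_matrix(); C=np.array([.5268,.3336,0])
for P in [(-.03,-.012,.15),(-.03,-.012,.03),(.03,-.012,.15)]: go(C+R@np.array(P),5.8)
E
```

```text
[0.7013, -0.034, 0.0202, -0.0393]
[0.7012, -0.0345, 0.3202, -0.0393]
[0.738, 0.1115, 0.0205, -0.0393]
```

>>> {"fn": "step_arm", "kwargs": {"deltas": [0.1,0,0,-0.005,0.2,-0.01,0,-0.01,0.3,-0.015,0.01,-0.02,0.4,-0.02,0.01,-0.025,0.5,-0.025,0.015,-0.03,0.6,-0.03,0.02,-0.035,0.7,-0.034,0.02,-0.039,0.7,-0.034,0.02,-0.039,0.7,-0.034,0.02,-0.039,0.7,-0.034,0.02,-0.039]}}

```text
clock: 5.55
position: [0.4975, 0.3172, 0.1482]
tcp_rot: [-0.0, 0.671, 0.741, -0.001]
force: [-0.1, -0.6, -3.1]
gripper_width: 0.0147
finger_force: 89.7
```

```bash
python3 - <<'E'
from h import *
T=tool(); np.save('T3.npy',T); print(np.round(T,3)); im=save('wrist','w3.png'); s=save('scene','s3.png')[60:300,230:480]
a=cv2.resize(im,(400,300)); b=cv2.resize(s,(312,300)); cv2.imwrite('pics/c3.png',np.hstack([a,b])[:,:,::-1].copy())
R=Ro.from_euler('z',5.8,degrees=True).as_matrix(); C=np.array([.5268,.3336,0]); go(C+R@np.array((-.03,-.012,.03)),5.8)
c=cam('wrist',T)
for x in(-.09,.09): print((proj(c,C+R@np.array((x,-.1,.055)))+.5)*400/560-.5, (proj(c,C+R@np.array((x,.1,.055)))+.5)*400/560-.5)
E
```

```text
[[-0.098  0.995 -0.001  0.497]
 [ 0.995  0.098 -0.001  0.317]
 [-0.001 -0.001 -1.     0.148]
 [ 0.     0.     0.     1.   ]]
[0.0039, 0.0014, 0.2974, -0.0005]
[146.67639984 230.57607591] [129.37915999  23.68324747]
[315.69666873 230.3509265 ] [348.99614792  22.94846044]
```

View pics/c3.png

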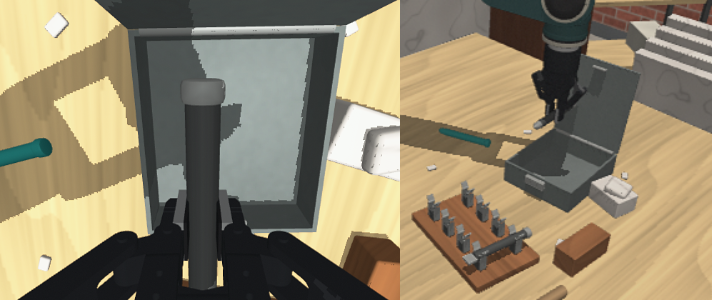

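The chisel is held straight over the chest, and the predicted rim corners match the picture to within a few pixels. I'll lower it.

>>> {"fn": "step_arm", "kwargs": {"deltas": [0.004,0.001,0.1,0,0.004,0.001,0.2,0,0.004,0.001,0.28,0,0.004,0.001,0.32,0,0.004,0.001,0.335,0,0.004,0.001,0.335,0]}}

```text
clock: 6.25
position: [0.4984, 0.3196, 0.0158]
tcp_rot: [0.0, 0.671, 0.741, 0.0]
force: [-0.8, 1.1, -2.3]
gripper_width: 0.0152
finger_force: 89.7
```

>>> {"fn": "step_arm", "kwargs": {"deltas": [0,0,0,0,0,0,0,0,0,0,0,0,0,0,0,0], "fingers": 0.45}}

```text
clock: 6.65
position: [0.4984, 0.32, 0.0161]
tcp_rot: [0.0, 0.671, 0.741, 0.001]
force: [0.3, -0.4, -0.6]
gripper_width: 0.0384
finger_force: 0.0
```

>>> {"fn": "step_arm", "kwargs": {"deltas": [0,0,-0.1,0,0,0,-0.22,0,0,0,-0.35,0,0,0,-0.4,0,0,0,-0.4,0]}}

```text
clock: 7.15
position: [0.4992, 0.3205, 0.18]
tcp_rot: [0.001, 0.671, 0.741, 0.003]
force: [-0.7, 0.5, -0.2]
gripper_width: 0.0385
finger_force: 0.0
```

```bash
python3 - <<'E'
from h import *
go([.6375,.0125,.17],-8.5); go([.6375,.0125,.14],-8.5);go([.6375,.0125,.038],-8.5)
T=tool(); np.save('T4.npy',T); im=save('wrist','w4.png')
E
```

```text
[-0.8005, 0.2676, 0.0245, 0.0394]
[-0.8007, 0.2672, 0.0995, 0.0394]
[-0.8014, 0.2657, 0.3545, 0.0394]
```

View pics/w4.png

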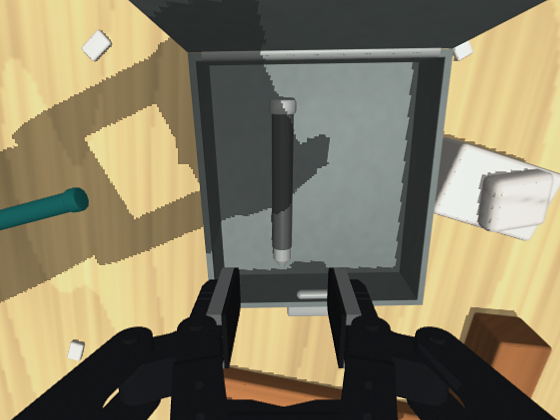

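The first chisel lies flat in the chest, from (284,105) to (282,255). Next is the second one.

>>> {"fn": "step_arm", "kwargs": {"deltas": [-0.12,0.04,0,0.006,-0.24,0.08,0,0.012,-0.36,0.12,0,0.018,-0.48,0.16,0.02,0.024,-0.6,0.2,0.05,0.03,-0.72,0.24,0.1,0.036,-0.8,0.267,0.1,0.039,-0.8,0.267,0.1,0.039,-0.8,0.267,0.1,0.039,-0.8,0.267,0.1,0.039], "fingers": 0.6}}

```text
clock: 8.2
position: [0.6356, 0.0127, 0.1347]
tcp_rot: [-0.0, 0.757, 0.654, -0.0]
force: [0.3, 0.1, 0.2]
gripper_width: 0.0513
finger_force: 0.0
```

```bash
python3 - <<'E'
from h import *
T=tool(); im=save('wrist','w5.png'); np.save('T5.npy',T); c=cam('wrist',T)
for X in [(.6375,.0125,.052),(.6375+.01,.0125+.065,.061)]: print(proj(c,X))
go([.6375,.0125,.038],-8.5)
E
```

```text
[286.04094901 220.85161938]
[287.23590945 119.22961512]
[-0.0004, 0.0049, 0.2426, 0.0006]
```

View pics/w5.png

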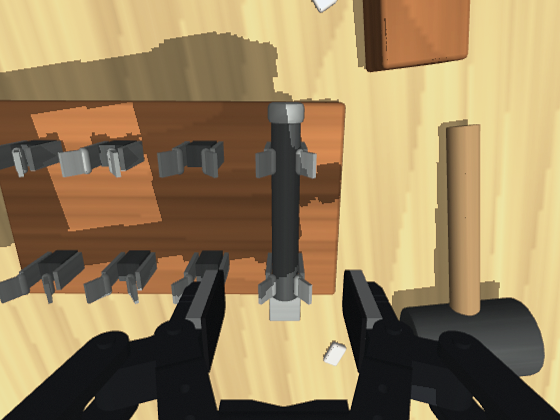

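The flat chisel's axis is at column 286 as predicted, from (286,112) to (285,315). The mallet is clear on the right at (470,330).

>>> {"fn": "step_arm", "kwargs": {"deltas": [0,0.005,0.1,0,0,0.005,0.18,0,0,0.005,0.243,0,0,0.005,0.243,0,0,0.005,0.243,0]}}

```text
clock: 8.75
position: [0.6381, 0.0124, 0.039]
tcp_rot: [0.0, 0.756, 0.654, 0.0]
force: [0.1, -0.7, 0.8]
gripper_width: 0.0509
finger_force: 0.0
```

>>> {"fn": "step_arm", "kwargs": {"deltas": [0,0,0,0,0,0,0,0,0,0,0,0,0,0,0,0,0,0,0,0,0,0,0,0], "fingers": 0, "squeeze": 90}}

```text
clock: 9.35
position: [0.6389, 0.0117, 0.04]
tcp_rot: [0.001, 0.757, 0.654, 0.001]
force: [-1.9, 1.6, 6.9]
gripper_width: 0.0154
finger_force: 67.5
```

>>> {"fn": "step_arm", "kwargs": {"deltas": [0,0,-0.05,0,0,0,-0.1,0,0,0,-0.2,0,0,0,-0.3,0,0,0,-0.3,0,0,0,-0.3,0]}}

```text
clock: 9.95
position: [0.6382, 0.0116, 0.1591]
tcp_rot: [0.001, 0.757, 0.654, 0.001]
force: [-0.3, -0.1, -4.0]
gripper_width: 0.0153
finger_force: 88.2
```

```bash
python3 - <<'E'
from h import *
R=Ro.from_euler('z',5.8,degrees=True).as_matrix(); C=np.array([.5268,.3336,0])
for P in [(.035,-.012,.15),(.035,-.012,.016)]: go(C+R@np.array(P),5.8)
# chisel 1 position in chest frame
c=cam('wrist',np.load('T4.npy'))
for uv in [(284,105),(282,255)]: print(R.T@(back(c,uv,.02)-C))
E
```

```text
[0.7483, -0.3005, 0.0222, -0.0393]
[0.7483, -0.3012, 0.3572, -0.0393]
[-0.02699709  0.06021716  0.02      ]
[-0.02902093 -0.07127323  0.02      ]
```

>>> {"fn": "step_arm", "kwargs": {"deltas": [0.1,-0.04,0,-0.005,0.2,-0.08,0,-0.01,0.3,-0.12,0.01,-0.015,0.4,-0.16,0.01,-0.02,0.5,-0.2,0.015,-0.025,0.6,-0.24,0.02,-0.03,0.7,-0.28,0.02,-0.035,0.748,-0.3,0.02,-0.039,0.748,-0.3,0.02,-0.039,0.748,-0.3,0.02,-0.039]}}

```text
clock: 10.95
position: [0.5622, 0.3249, 0.1484]
tcp_rot: [-0.0, 0.671, 0.741, -0.001]
force: [-0.3, -0.4, -2.9]
gripper_width: 0.0148
finger_force: 88.3
```

```bash
python3 - <<'E'
from h import *
R=Ro.from_euler('z',5.8,degrees=True).as_matrix(); C=np.array([.5268,.3336,0])
go(C+R@np.array((.035,-.012,.016)),5.8); print(r.sense()['gripper_width'])
E
```

```text
[0.0009, 0.0024, 0.331, -0.0002]
0.014809871630857787
```

>>> {"fn": "step_arm", "kwargs": {"deltas": [0.001,0.002,0.1,0,0.001,0.002,0.2,0,0.001,0.002,0.28,0,0.001,0.002,0.32,0,0.001,0.002,0.333,0,0.001,0.002,0.333,0]}}

```text
clock: 11.55
position: [0.5639, 0.3251, 0.0172]
tcp_rot: [0.0, 0.671, 0.741, -0.0]
force: [-0.4, 0.3, -3.0]
gripper_width: 0.015
finger_force: 88.4
```

>>> {"fn": "step_arm", "kwargs": {"deltas": [0,0,0,0,0,0,0,0,0,0,0,0,0,0,0,0], "fingers": 0.4}}

```text
clock: 11.95
position: [0.5638, 0.3258, 0.0177]
tcp_rot: [0.0, 0.671, 0.741, 0.001]
force: [-0.9, -0.2, 0.2]
gripper_width: 0.0342
finger_force: 0.0
```

>>> {"fn": "step_arm", "kwargs": {"deltas": [0,0,-0.1,0,0,0,-0.22,0,0,0,-0.35,0,0,0,-0.45,0,0,0,-0.45,0,0,0,-0.45,0]}}

```text
clock: 12.55
position: [0.5638, 0.3257, 0.1981]
tcp_rot: [0.0, 0.671, 0.741, 0.001]
force: [-0.2, -0.2, -0.5]
gripper_width: 0.0342
finger_force: 0.0
```

```bash
python3 - <<'E'
from h import *
T=tool(); np.save('T6.npy',T); im=save('wrist','w6.png'); print(T[:3,3]); b=save('side','s6.png'); 
a=cv2.resize(im,(400,300)); b=cv2.resize(b[80:290,200:480],(400,300)); cv2.imwrite('pics/c6.png',np.hstack([a,b])[:,:,::-1].copy())
E
```

```text
[0.56379128 0.32568888 0.19807418]
```

View pics/c6.png

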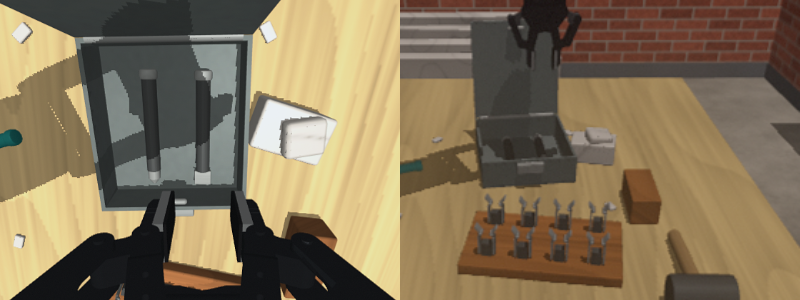

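Both chisels lie flat in the chest and the rack is empty. Next I go up and over the door with the fingers shut, then push it closed.

```bash
cat >> h.py <<'E'
RC=Ro.from_euler('z',5.8,degrees=True).as_matrix(); CC=np.array([.5268,.3336,0])
def chest(x,y,z): return CC+RC@np.array([x,y,z])
def arc(th,rho=.175,off=.005): return chest(0,.1-rho*np.cos(th)+off*np.sin(th)+.011,.0555+rho*np.sin(th)+off*np.cos(th))
E
python3 - <<'E'
from h import *
c=cam('scene')
for P in [(-.0,.0,.36),(0,.185,.36),(0,.185,.228)]: go(chest(*P),5.8)
# door angle check: scene top-left/top-right corners (367,102),(416,123); project for several angles
for th in (1.57,1.65,1.75,1.85): print(th,[np.round(proj(c,chest(x,.1-.2*np.cos(th),.0585+.2*np.sin(th)))).tolist() for x in(-.09,.09)])
E
```

```text
[0.0292, -0.089, -0.411, -0.0003]
[0.4917, -0.0899, -0.4113, -0.0003]
[0.4919, -0.0894, -0.0813, -0.0003]
1.57 [[362.0, 101.0], [419.0, 120.0]]
1.65 [[365.0, 99.0], [422.0, 118.0]]
1.75 [[369.0, 98.0], [425.0, 117.0]]
1.85 [[372.0, 98.0], [428.0, 116.0]]
```

>>> {"fn": "step_arm", "kwargs": {"deltas": [0,-0.03,-0.12,0,0.01,-0.06,-0.24,0,0.02,-0.09,-0.36,0,0.03,-0.09,-0.41,0,0.14,-0.09,-0.41,0,0.26,-0.09,-0.41,0,0.38,-0.09,-0.41,0,0.49,-0.09,-0.41,0,0.49,-0.09,-0.41,0,0.49,-0.09,-0.3,0,0.49,-0.09,-0.2,0,0.49,-0.09,-0.08,0], "fingers": 0, "squeeze": 60}}

```text
clock: 13.85
position: [0.5082, 0.5167, 0.2267]
tcp_rot: [0.0, 0.671, 0.741, -0.0]
force: [0.8, 0.8, 0.4]
gripper_width: 0.0003
finger_force: 0.0
```

```bash
python3 - <<'E'
from h import *
s=r.sense();print(s['position'],s['force'])
go(chest(0,.13,.229),5.8); go(chest(0,.11,.229),5.8)
for th in (1.4,1.25,1.1,.95,.8,.65,.5,.35,.25,.15): print(th,end=' ');go(arc(th),5.8)
E
```

```text
[0.50818673 0.51667854 0.22671675] [0.83050818 0.81501337 0.40690688]
[-0.1351, 0.0003, -0.0057, -0.0003]
[-0.1851, 0.0004, -0.0057, -0.0003]
1.4 [-0.2446, 0.0005, -0.0051, -0.0003]
1.25 [-0.3086, 0.0007, 0.009, -0.0003]
1.1 [-0.3699, 0.0008, 0.0326, -0.0003]
0.95 [-0.4269, 0.0009, 0.065, -0.0003]
0.8 [-0.4784, 0.001, 0.1056, -0.0003]
0.65 [-0.5232, 0.0011, 0.1535, -0.0003]
0.5 [-0.5604, 0.0012, 0.2075, -0.0003]
0.35 [-0.5892, 0.0013, 0.2665, -0.0003]
0.25 [-0.6033, 0.0013, 0.3079, -0.0003]
0.15 [-0.6132, 0.0013, 0.3505, -0.0003]
```

>>> {"fn": "step_arm", "kwargs": {"deltas": [-0.07,0,-0.006,0,-0.135,0,-0.006,0,-0.185,0,-0.006,0,-0.245,0,-0.005,0,-0.309,0,0.009,0,-0.37,0,0.033,0,-0.427,0,0.065,0,-0.478,0,0.106,0,-0.523,0,0.154,0,-0.56,0,0.208,0]}}

```text
clock: 14.85
position: [0.5306, 0.2927, 0.1451]
tcp_rot: [0.0, 0.671, 0.741, 0.0]
force: [0.7, 1.4, 1.1]
gripper_width: 0.0001
finger_force: 0.5
```

```bash
python3 - <<'E'
from h import *
s=r.sense();print(np.round(s['position'],3),np.round(s['force'],1))
b=save('side','s7.png')
cv2.imwrite('pics/c7.png',cv2.resize(b[40:290,160:460],(600,500))[:,:,::-1].copy())
for th in (.4,.3,.2,.12,.08,.04,0): print(th,end=' ');go(arc(th),5.8)
E
```

```text
[0.531 0.293 0.145] [0.7 1.4 1.1]
0.4 [-0.0131, 0.0039, 0.0316, -0.0005]
0.3 [-0.0292, 0.0041, 0.0723, -0.0005]
0.2 [-0.0411, 0.0043, 0.1144, -0.0005]
0.12 [-0.0476, 0.0045, 0.1488, -0.0005]
0.08 [-0.0498, 0.0045, 0.1661, -0.0005]
0.04 [-0.0513, 0.0046, 0.1836, -0.0005]
0 [-0.0522, 0.0047, 0.2011, -0.0005]
```

View pics/c7.png

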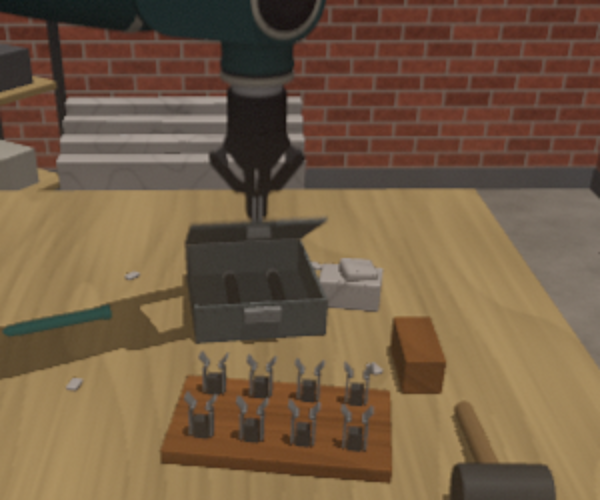

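The door is tilting over as planned, half closed with its free edge around (255,228). I'll continue down to the catch.

>>> {"fn": "step_arm", "kwargs": {"deltas": [-0.013,0.004,0.032,0,-0.029,0.004,0.072,0,-0.041,0.004,0.114,0,-0.048,0.004,0.149,0,-0.05,0.004,0.166,0,-0.051,0.004,0.18,0,-0.052,0.004,0.19,0,-0.052,0.004,0.195,0,-0.052,0.004,0.195,0]}}

```text
clock: 15.8
position: [0.5342, 0.2738, 0.0679]
tcp_rot: [0.0, 0.671, 0.741, 0.0]
force: [-0.6, -0.7, 2.7]
gripper_width: 0.0002
finger_force: 1.3
```

>>> {"fn": "step_arm", "kwargs": {"deltas": [0,0,0.005,0,0,0,0.01,0,0,0,0.015,0,0,0,0.015,0]}}

```text
clock: 16.2
position: [0.5342, 0.2737, 0.0616]
tcp_rot: [-0.0, 0.671, 0.741, 0.0]
force: [-0.1, 1.0, 0.1]
gripper_width: -0.0001
finger_force: 0.0
```

>>> {"fn": "step_arm", "kwargs": {"deltas": [0,0,0.004,0,0,0,0.008,0,0,0,0.008,0]}}

```text
clock: 16.5
position: [0.5345, 0.2738, 0.0611]
tcp_rot: [0.0, 0.671, 0.741, 0.001]
force: [-11.5, -5.7, 27.9]
gripper_width: -0.0
finger_force: 14.2
```

The catch snapped (force fell to 0.1 N, then 28 N against a solid stop), so the door is shut. Next I retract and look at the clamp.

```bash
python3 - <<'E'
from h import *
go([.5345,.2738,.32],5.8); go([.52,-.24,.33],-12)
E
```

```text
[0.0003, 0.0008, -0.6473, -0.0003]
[-1.2743, -0.1626, -0.6729, 0.0491]
```

>>> {"fn": "step_arm", "kwargs": {"deltas": [0,0,-0.1,0,0,0,-0.22,0,0,0,-0.34,0,-0.05,0,-0.46,0,-0.13,-0.02,-0.55,0,-0.23,-0.03,-0.63,0.01,-0.35,-0.045,-0.67,0.015,-0.47,-0.06,-0.67,0.02,-0.59,-0.075,-0.67,0.025,-0.71,-0.09,-0.67,0.03,-0.83,-0.105,-0.67,0.035,-0.95,-0.12,-0.67,0.04]}}

```text
clock: 17.7
position: [0.5235, -0.1112, 0.3265]
tcp_rot: [0.0, 0.759, 0.651, 0.0]
force: [0.4, 0.0, 0.9]
gripper_width: -0.0001
finger_force: 0.0
```

>>> {"fn": "step_arm", "kwargs": {"deltas": [-0.12,-0.015,0,0.004,-0.24,-0.03,0,0.008,-0.34,-0.04,0,0.01,-0.34,-0.04,0,0.01,-0.34,-0.04,0,0.01]}}

```text
clock: 18.2
position: [0.4874, -0.2419, 0.3262]
tcp_rot: [-0.0, 0.779, 0.627, 0.0]
force: [1.3, 0.1, 0.0]
gripper_width: 0.0001
finger_force: 0.0
```

```bash
python3 - <<'E'
from h import *
T=tool(); np.save('T8.npy',T); print(np.round(T,3)); im=save('wrist','w8.png'); save('scene','s8.png'); save('side','d8.png')
cv2.imwrite('pics/c8.png',cv2.resize(im,(800,600),interpolation=cv2.INTER_CUBIC)[:,:,::-1].copy())
E
```

```text
[[ 0.215  0.977 -0.     0.487]
 [ 0.977 -0.215  0.    -0.242]
 [ 0.    -0.    -1.     0.326]
 [ 0.     0.     0.     1.   ]]
```

View pics/c8.png

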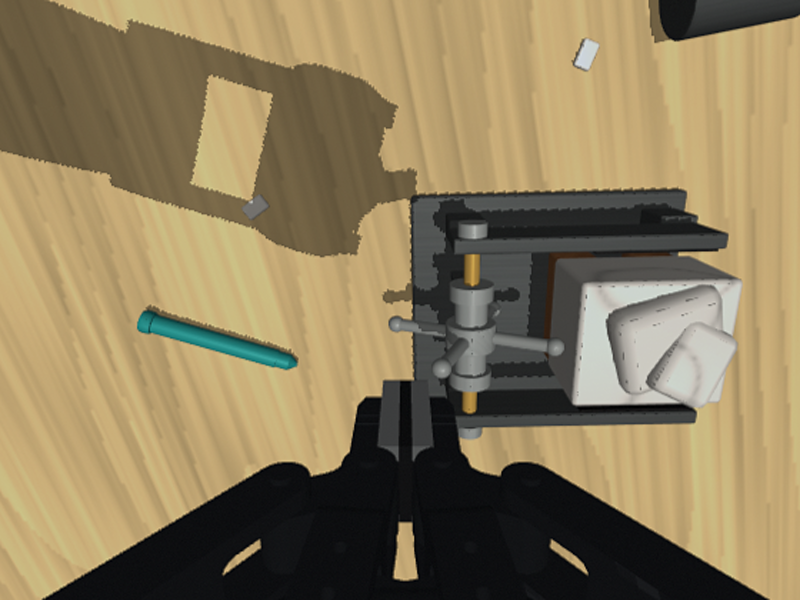

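Clamp view (800-wide pixels): the turnbuckle's end caps are at (472,229) and (469,432). The bar balls are at (397,324), (556,347) and (441,369, the upper bar), and partly hidden at (497,312).

```bash
python3 - <<'E'
from h import *
from scipy.optimize import least_squares
T=np.load('T8.npy'); c=cam('wrist',T)
k=lambda u,v:np.array([(u+.5)*.7-.5,(v+.5)*.7-.5])
balls=[(k(441,369),0),(k(556,347),1),(k(397,324),-1),(k(497,312),2)]
def pts(p):
    x,y,yaw,phi,L=p; ex=np.array([np.cos(yaw),np.sin(yaw),0]); ey=np.array([-np.sin(yaw),np.cos(yaw),0]); H=np.array([x,y,.085])
    B=[H+.065*(np.sin(phi+i*np.pi/2)*ex+np.cos(phi+i*np.pi/2)*np.array([0,0,1])) for _,i in balls]
    return B,[H+L*ey,H-L*ey]
def f(p):
    B,E=pts(p); r_=[proj(c,b)-o[0] for b,o in zip(B,balls)]; r_[3]=r_[3]*.4
    r_+=[proj(c,E[0])-k(472,229),proj(c,E[1])-k(469,432)]
    return np.concatenate(r_)
s=least_squares(f,[.522,-.325,-.2,-.2,.09]); print(np.round(s.x,4),'yaw',np.degrees(s.x[2]),'phi',np.degrees(s.x[3])); print(np.round(s.fun,1))
for n,uv in [('scene',None),('side',None)]:
    cc=cam(n); B,E=pts(s.x); print(n,[np.round(proj(cc,b)).tolist() for b in B])
print([np.round(back(c,k(*q),z),3).tolist() for q,z in [((412,197),.0),((686,190),0),((582,280),.115),((575,405),.115)]])
E
```

```text
[ 0.5224 -0.3266 -0.1901 -0.4392  0.0865] yaw -10.892756952886943 phi -25.164934738994365
[ 0.   0.4 -0.9  0.8  0.4  0.8 -0.8 -0.5  0.4 -0.8  0.5 -1.1]
scene [[143.0, 263.0], [160.0, 302.0], [147.0, 282.0], [162.0, 319.0]]
side [[273.0, 324.0], [333.0, 348.0], [253.0, 362.0], [309.0, 383.0]]
[[0.498, -0.221, 0.0], [0.736, -0.267, 0.0], [0.605, -0.289, 0.115], [0.589, -0.387, 0.115]]
```

The fit is good to under a pixel and agrees with the side view: hub at (0.522,-0.327), clamp yaw -10.9°, top bar 25° before upright. I'll plan one push cycle from -25° to +65°.

```bash
cat >> h.py <<'E'
YC=-10.9; H=np.array([.5224,-.3266,0]); RK=Ro.from_euler('z',YC,degrees=True).as_matrix()
def clamp(x,z,y=0): return H+RK@np.array([x,y,z])
def push(deg,h=.0145,rho=.05):
    a=np.radians(deg); xb=rho*np.sin(a)-.005*np.cos(a); z=.085+rho*np.cos(a)+.005*np.sin(a)
    if deg<10: xb=max(xb,0*xb-1) if False else min(xb,.065*np.sin(a)-.007)
    return xb-h,z
E
python3 - <<'E'
from h import *
go(clamp(-.06,.20),YC); go(clamp(-.06,.128),YC)
x0,z0=-.06,.128
print('first push from start:')
for d in (-25,-10,5,20,35,50,65): x,z=push(d); print(d,round((x-x0)/.4,4),round((z0-z)/.4,4), (round(x,4),round(z,4)))
E
```

```text
[-0.1958, -0.02, 0.3162, -0.0037]
[-0.1959, -0.0201, 0.4962, -0.0037]
first push from start:
-25 0.0276 -0.0005 (np.float64(-0.049), np.float64(0.1282))
-10 0.068 -0.0134 (np.float64(-0.0328), np.float64(0.1334))
5 0.1104 -0.0181 (np.float64(-0.0158), np.float64(0.1352))
20 0.1448 -0.0142 (np.float64(-0.0021), np.float64(0.1337))
35 0.1752 -0.0021 (np.float64(0.0101), np.float64(0.1288))
50 0.2015 0.0176 (np.float64(0.0206), np.float64(0.121))
65 0.2218 0.0433 (np.float64(0.0287), np.float64(0.1107))
```

>>> {"fn": "step_arm", "kwargs": {"deltas": [-0.1,-0.01,0.1,-0.004,-0.196,-0.02,0.2,-0.004,-0.196,-0.02,0.316,-0.004,-0.196,-0.02,0.42,-0.004,-0.196,-0.02,0.496,-0.004,-0.196,-0.02,0.496,-0.004,-0.196,-0.02,0.496,-0.004]}}

```text
clock: 19.05
position: [0.4637, -0.3157, 0.1293]
tcp_rot: [0.0, 0.771, 0.637, 0.0]
force: [-0.2, -0.0, 0.7]
gripper_width: -0.0
finger_force: 0.0
```

```bash
python3 - <<'E'
from h import *
print(tool()[:3,3]); go(clamp(-.06,.128),YC)
E
```

```text
[ 0.46371216 -0.31565458  0.12933421]
[0.0009, -0.0008, 0.0033, 0.0003]
```

>>> {"fn": "step_arm", "kwargs": {"deltas": [0,0.028,0,0,0,0.068,-0.013,0,0,0.11,-0.018,0,0,0.145,-0.014,0,0,0.175,-0.002,0,0,0.201,0.018,0,0,0.222,0.043,0,0,0.222,0.043,0,0,0.222,0.043,0]}}

```text
clock: 19.95
position: [0.5502, -0.3328, 0.1103]
tcp_rot: [-0.0, 0.771, 0.637, -0.0]
force: [0.1, 0.2, 0.2]
gripper_width: -0.0005
finger_force: 0.0
```

```bash
python3 - <<'E'
from h import *
s=r.sense();print(s['position'],s['force']); b=save('side','d9.png'); w=save('wrist','w9.png')
cc=cam('side')
for phi in (50,55,60,65,70): 
    print(phi,[np.round((proj(cc,clamp(.065*np.sin(np.radians(phi+i)),.085+.065*np.cos(np.radians(phi+i))))-[220,280])*3).tolist() for i in(0,-90,180,90)])
a=cv2.resize(b[280:420,220:420],(600,420)); cv2.imwrite('pics/c9.png',a[:,:,::-1].copy())
E
```

```text
[ 0.5501628  -0.33279144  0.11033588] [0.05037469 0.15871168 0.20486179]
50 [[321.0, 181.0], [129.0, 142.0], [118.0, 265.0], [295.0, 302.0]]
55 [[327.0, 188.0], [138.0, 139.0], [112.0, 258.0], [286.0, 305.0]]
60 [[333.0, 196.0], [148.0, 135.0], [105.0, 251.0], [276.0, 307.0]]
65 [[338.0, 204.0], [158.0, 133.0], [100.0, 244.0], [266.0, 309.0]]
70 [[342.0, 212.0], [169.0, 131.0], [96.0, 237.0], [256.0, 310.0]]
```

View pics/c9.png

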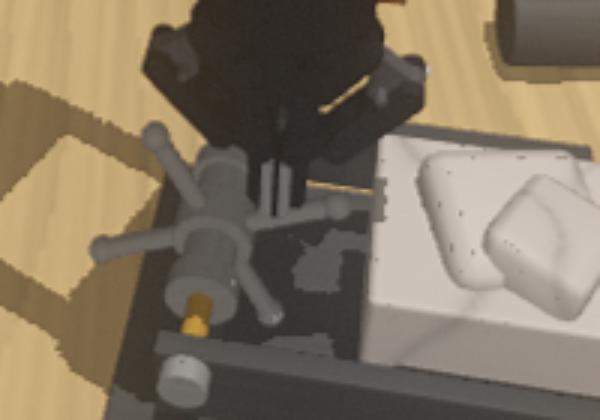

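The balls at (338,205), (155,134), (101,247) and (269,310) mean the bar is now at about 64°, so the push works. At least 7 more full quarter turns are safe, so I'll repeat the cycle.

>>> {"fn": "step_arm", "kwargs": {"deltas": [0,-0.02,-0.12,0,0,-0.11,-0.15,0,0,-0.215,-0.145,0,0,-0.225,-0.08,0,0,-0.222,-0.043,0,0,-0.194,-0.043,0,0,-0.154,-0.056,0,0,-0.112,-0.061,0,0,-0.077,-0.057,0,0,-0.047,-0.045,0,0,-0.021,-0.025,0,0,0,0,0]}}

```text
clock: 21.25
position: [0.5518, -0.3333, 0.1108]
tcp_rot: [0.001, 0.771, 0.637, 0.0]
force: [-1.4, 0.2, 4.4]
gripper_width: 0.0004
finger_force: 2.4
```

>>> {"fn": "step_arm", "kwargs": {"deltas": [0,-0.02,-0.12,0,0,-0.11,-0.15,0,0,-0.215,-0.145,0,0,-0.225,-0.08,0,0,-0.222,-0.043,0,0,-0.194,-0.043,0,0,-0.154,-0.056,0,0,-0.112,-0.061,0,0,-0.077,-0.057,0,0,-0.047,-0.045,0,0,-0.021,-0.025,0,0,0,0,0]}}

```text
clock: 22.45
position: [0.5519, -0.3333, 0.1108]
tcp_rot: [0.001, 0.771, 0.637, 0.0]
force: [0.0, 0.4, 5.3]
gripper_width: -0.0001
finger_force: 2.5
```

```bash
cat > chk.py <<'E'
from h import *
import sys
s=r.sense();print(np.round(s['position'],4),np.round(s['force'],2)); go(clamp(.0287,.1107),YC); b=save('side',f'd{sys.argv[1]}.png')
a=cv2.resize(b[280:420,220:420],(600,420)); cv2.imwrite(f'pics/c{sys.argv[1]}.png',a[:,:,::-1].copy())
E
python3 chk.py 10
```

```text
[ 0.5519 -0.3333  0.1108] [0.04 0.44 5.3 ]
[0.0025, -0.0038, 0.0003, 0.0001]
```

View pics/c10.png

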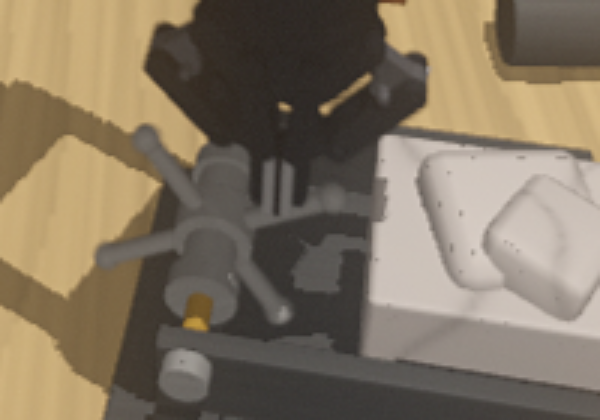

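The bar is at about 59° (balls (331,197) and (147,138)), so each cycle gives a quarter turn. Four more cycles are safe.

>>> {"fn": "step_arm", "kwargs": {"deltas": [0,-0.02,-0.12,0,0,-0.11,-0.15,0,0,-0.215,-0.145,0,0,-0.225,-0.08,0,0,-0.222,-0.043,0,0,-0.194,-0.043,0,0,-0.154,-0.056,0,0,-0.112,-0.061,0,0,-0.077,-0.057,0,0,-0.047,-0.045,0,0,-0.021,-0.025,0,0,0,0,0]}}

```text
clock: 23.7
position: [0.5519, -0.3333, 0.1108]
tcp_rot: [0.001, 0.771, 0.637, 0.0]
force: [0.5, -0.6, 5.1]
gripper_width: 0.0
finger_force: 2.5
```

>>> {"fn": "step_arm", "kwargs": {"deltas": [0,-0.02,-0.12,0,0,-0.11,-0.15,0,0,-0.215,-0.145,0,0,-0.225,-0.08,0,0,-0.222,-0.043,0,0,-0.194,-0.043,0,0,-0.154,-0.056,0,0,-0.112,-0.061,0,0,-0.077,-0.057,0,0,-0.047,-0.045,0,0,-0.021,-0.025,0,0,0,0,0]}}

```text
clock: 24.9
position: [0.5519, -0.3333, 0.1108]
tcp_rot: [0.001, 0.771, 0.637, 0.0]
force: [0.2, 0.2, 5.7]
gripper_width: -0.0
finger_force: 2.5
```

>>> {"fn": "step_arm", "kwargs": {"deltas": [0,-0.02,-0.12,0,0,-0.11,-0.15,0,0,-0.215,-0.145,0,0,-0.225,-0.08,0,0,-0.222,-0.043,0,0,-0.194,-0.043,0,0,-0.154,-0.056,0,0,-0.112,-0.061,0,0,-0.077,-0.057,0,0,-0.047,-0.045,0,0,-0.021,-0.025,0,0,0,0,0]}}

```text
clock: 26.1
position: [0.5519, -0.3333, 0.1108]
tcp_rot: [0.001, 0.771, 0.637, 0.0]
force: [-0.2, 0.1, 6.3]
gripper_width: 0.0003
finger_force: 2.5
```

>>> {"fn": "step_arm", "kwargs": {"deltas": [0,-0.02,-0.12,0,0,-0.11,-0.15,0,0,-0.215,-0.145,0,0,-0.225,-0.08,0,0,-0.222,-0.043,0,0,-0.194,-0.043,0,0,-0.154,-0.056,0,0,-0.112,-0.061,0,0,-0.077,-0.057,0,0,-0.047,-0.045,0,0,-0.021,-0.025,0,0,0,0,0]}}

```text
clock: 27.3
position: [0.5519, -0.3333, 0.1109]
tcp_rot: [0.001, 0.771, 0.637, 0.0]
force: [0.2, -0.7, 6.2]
gripper_width: -0.0003
finger_force: 2.5
```

```bash
python3 chk.py 11; python3 - <<'E'
from h import *
# end cap of near (-y) rod: measure its shift between side pictures before and now
a=cv2.imread('pics/d9.png',0); b=cv2.imread('pics/d10.png',0); d=cv2.imread('pics/d11.png',0)
cc=cam('side'); cy=lambda L: proj(cc,clamp(0,.085,-L))
print(cy(.0865),cy(.0765),cy(.0700))
tp=a[397:417,270:294]
for im in (a,b,d):
    m=cv2.matchTemplate(im[375:420,260:305],tp,cv2.TM_CCOEFF_NORMED); print(cv2.minMaxLoc(m)[1:4:2])
E
```

```text
[ 0.5519 -0.3333  0.1109] [ 0.17 -0.66  6.17]
[0.0025, -0.0038, 0.0004, 0.0001]
[280.95030622 408.88451336] [282.31641074 401.90960508] [283.18186077 397.49088421]
(0.9999976754188538, (10, 22))
(0.9794584512710571, (10, 20))
(0.984292209148407, (11, 16))
```

>>> {"fn": "step_arm", "kwargs": {"deltas": [0,-0.02,-0.12,0,0,-0.11,-0.15,0,0,-0.215,-0.145,0,0,-0.225,-0.08,0,0,-0.222,-0.043,0,0,-0.194,-0.043,0,0,-0.154,-0.056,0,0,-0.112,-0.061,0,0,-0.077,-0.057,0,0,-0.047,-0.045,0,0,-0.021,-0.025,0,0,0,0,0]}}

```text
clock: 28.55
position: [0.5518, -0.3333, 0.1108]
tcp_rot: [0.001, 0.771, 0.637, 0.0]
force: [0.3, -0.1, 5.9]
gripper_width: -0.0004
finger_force: 2.5
```

>>> {"fn": "step_arm", "kwargs": {"deltas": [0,-0.02,-0.12,0,0,-0.11,-0.15,0,0,-0.215,-0.145,0,0,-0.225,-0.08,0,0,-0.222,-0.043,0,0,-0.194,-0.043,0,0,-0.165,-0.053,0,0,-0.155,-0.056,0,0,-0.155,-0.056,0]}}

```text
clock: 29.45
position: [0.4909, -0.3216, 0.134]
tcp_rot: [0.0, 0.771, 0.637, 0.0]
force: [-0.2, -0.3, -0.5]
gripper_width: 0.0001
finger_force: 0.0
```

>>> {"fn": "step_arm", "kwargs": {"deltas": [0,0.008,-0.001,0,0,0.015,-0.003,0,0,0.015,-0.003,0]}}

```text
clock: 29.75
position: [0.4955, -0.3224, 0.1348]
tcp_rot: [0.0, 0.771, 0.637, 0.0]
force: [0.1, 0.4, -0.8]
gripper_width: 0.0001
finger_force: 0.1
```

>>> {"fn": "step_arm", "kwargs": {"deltas": [0,0.006,-0.001,0,0,0.012,-0.002,0,0,0.012,-0.002,0]}}

```text
clock: 30.05
position: [0.5002, -0.3234, 0.1354]
tcp_rot: [0.0, 0.771, 0.637, 0.0]
force: [-0.8, 0.6, 0.5]
gripper_width: -0.0001
finger_force: 0.5
```

>>> {"fn": "step_arm", "kwargs": {"deltas": [0,0.006,-0.001,0,0,0.012,-0.001,0,0,0.012,-0.001,0]}}

```text
clock: 30.35
position: [0.505, -0.3243, 0.1358]
tcp_rot: [0.0, 0.771, 0.637, 0.0]
force: [-1.1, -0.1, 2.2]
gripper_width: -0.0001
finger_force: 0.5
```

>>> {"fn": "step_arm", "kwargs": {"deltas": [0,0.006,0,0,0,0.012,0,0,0,0.012,0,0]}}

```text
clock: 30.65
position: [0.5097, -0.3252, 0.1357]
tcp_rot: [0.0, 0.771, 0.637, 0.0]
force: [-0.4, -0.4, 0.0]
gripper_width: 0.0002
finger_force: 0.4
```

```bash
python3 chk.py 12; python3 - <<'E'
from h import *
cc=cam('side')
for phi in (-15,-10,-5,0,5,10,20): 
    print(phi,[np.round((proj(cc,clamp(.065*np.sin(np.radians(phi+i)),.085+.065*np.cos(np.radians(phi+i))))-[220,280])*3).tolist() for i in(0,-90,180,90)])
E
```

```text
[ 0.5097 -0.3252  0.1357] [-0.45 -0.39  0.04]
[0.0025, 0.1036, 0.0625, 0.0001]
-15 [[180.0, 130.0], [92.0, 229.0], [245.0, 311.0], [345.0, 220.0]]
-10 [[192.0, 130.0], [89.0, 222.0], [235.0, 310.0], [347.0, 228.0]]
-5 [[204.0, 130.0], [87.0, 214.0], [224.0, 310.0], [347.0, 236.0]]
0 [[216.0, 131.0], [86.0, 206.0], [213.0, 308.0], [347.0, 244.0]]
5 [[228.0, 133.0], [86.0, 199.0], [202.0, 306.0], [346.0, 252.0]]
10 [[240.0, 136.0], [87.0, 191.0], [192.0, 304.0], [344.0, 259.0]]
20 [[263.0, 144.0], [92.0, 177.0], [171.0, 297.0], [336.0, 273.0]]
```

View pics/c12.png

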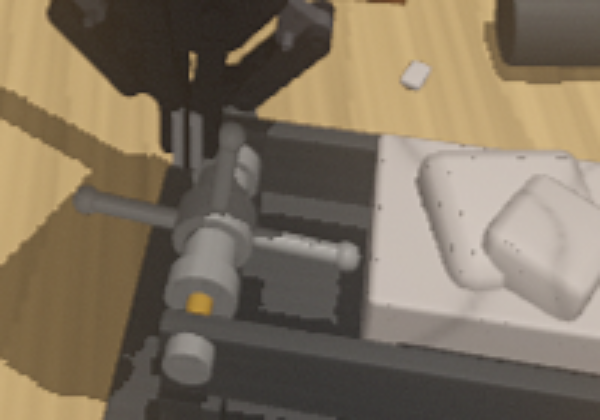

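The bar is at about +5° (balls (232,134), (86,200)), past where the stop would hold it. I'll finish this turn, then probe the next one.

>>> {"fn": "step_arm", "kwargs": {"deltas": [0,0.027,0.005,0,0,0.057,0.017,0,0,0.083,0.037,0,0,0.104,0.062,0,0,0.104,0.062,0]}}

```text
clock: 31.2
position: [0.5511, -0.3327, 0.1088]
tcp_rot: [-0.001, 0.771, 0.637, -0.0]
force: [0.3, 0.2, 0.3]
gripper_width: -0.0002
finger_force: 0.0
```

>>> {"fn": "step_arm", "kwargs": {"deltas": [0,-0.02,-0.12,0,0,-0.11,-0.15,0,0,-0.215,-0.145,0,0,-0.225,-0.08,0,0,-0.222,-0.043,0,0,-0.194,-0.043,0,0,-0.165,-0.053,0,0,-0.145,-0.058,0,0,-0.135,-0.06,0,0,-0.135,-0.06,0]}}

```text
clock: 32.2
position: [0.4983, -0.323, 0.1353]
tcp_rot: [0.0, 0.771, 0.637, 0.0]
force: [-0.2, -0.2, -0.4]
gripper_width: 0.0002
finger_force: 0.0
```

>>> {"fn": "step_arm", "kwargs": {"deltas": [0,0.005,0,0,0,0.01,0,0,0,0.01,0,0]}}

```text
clock: 32.5
position: [0.5012, -0.3236, 0.1351]
tcp_rot: [0.0, 0.771, 0.637, 0.0]
force: [-0.6, 0.2, 0.2]
gripper_width: -0.0001
finger_force: 0.4
```

>>> {"fn": "step_arm", "kwargs": {"deltas": [0,0.005,0,0,0,0.01,0,0,0,0.01,0,0]}}

```text
clock: 32.8
position: [0.5052, -0.3243, 0.135]
tcp_rot: [0.0, 0.771, 0.637, 0.0]
force: [-1.2, 0.8, 1.6]
gripper_width: -0.0001
finger_force: 0.6
```

>>> {"fn": "step_arm", "kwargs": {"deltas": [0,0.005,0,0,0,0.01,0,0,0,0.01,0,0]}}

```text
clock: 33.1
position: [0.5092, -0.3251, 0.1349]
tcp_rot: [0.0, 0.771, 0.637, 0.0]
force: [-0.6, 0.1, 1.0]
gripper_width: 0.0002
finger_force: 0.6
```

It passed upright again without hitting the stop, so I finish this one and probe the last.

>>> {"fn": "step_arm", "kwargs": {"deltas": [0,0.028,0.003,0,0,0.058,0.015,0,0,0.084,0.035,0,0,0.105,0.06,0,0,0.105,0.06,0]}}

```text
clock: 33.6
position: [0.5511, -0.3327, 0.1088]
tcp_rot: [-0.001, 0.771, 0.637, -0.0]
force: [-1.0, -0.1, -0.7]
gripper_width: 0.0002
finger_force: 0.0
```

>>> {"fn": "step_arm", "kwargs": {"deltas": [0,-0.02,-0.12,0,0,-0.11,-0.15,0,0,-0.215,-0.145,0,0,-0.225,-0.08,0,0,-0.222,-0.043,0,0,-0.194,-0.043,0,0,-0.165,-0.053,0,0,-0.15,-0.058,0,0,-0.145,-0.06,0,0,-0.145,-0.06,0]}}

```text
clock: 34.6
position: [0.4941, -0.3221, 0.1353]
tcp_rot: [0.0, 0.771, 0.637, 0.0]
force: [-0.8, 0.7, -0.3]
gripper_width: 0.0002
finger_force: 0.0
```

>>> {"fn": "step_arm", "kwargs": {"deltas": [0,0.005,0,0,0,0.01,0,0,0,0.01,0,0]}}

```text
clock: 34.9
position: [0.4973, -0.3229, 0.1352]
tcp_rot: [0.0, 0.771, 0.637, 0.0]
force: [-1.1, 0.9, 0.6]
gripper_width: -0.0004
finger_force: 0.5
```

>>> {"fn": "step_arm", "kwargs": {"deltas": [0,0.005,0,0,0,0.008,0,0,0,0.008,0,0]}}

```text
clock: 35.2
position: [0.499, -0.3232, 0.135]
tcp_rot: [-0.001, 0.771, 0.637, -0.001]
force: [-16.9, 4.8, 8.0]
gripper_width: 0.0005
finger_force: 9.0
```

There was a firm stop (17 N) with the bar at about -5°, just where 17.2 rad should be. I'll back off, rise clear and verify.

>>> {"fn": "step_arm", "kwargs": {"deltas": [0,-0.03,0,0,0,-0.06,-0.02,0,0,-0.06,-0.14,0,0,-0.06,-0.26,0,0,-0.06,-0.38,0,0.1,-0.06,-0.45,0,0.2,-0.06,-0.5,0,0.2,-0.06,-0.5,0,0.2,-0.06,-0.5,0]}}

```text
clock: 36.1
position: [0.4916, -0.2397, 0.3359]
tcp_rot: [0.001, 0.77, 0.637, 0.0]
force: [0.1, 0.3, -1.8]
gripper_width: 0.0001
finger_force: 0.0
```

```bash
python3 - <<'E'
from h import *
print(tool()[:3,3]); w=save('wrist','w13.png'); b=save('side','d13.png')
cv2.imwrite('pics/c13.png',np.hstack([cv2.resize(w,(400,300)),cv2.resize(b[90:390,180:480],(300,300))])[:,:,::-1].copy())
E
```

```text
[ 0.4916063  -0.23970409  0.33589915]
```

View pics/c13.png

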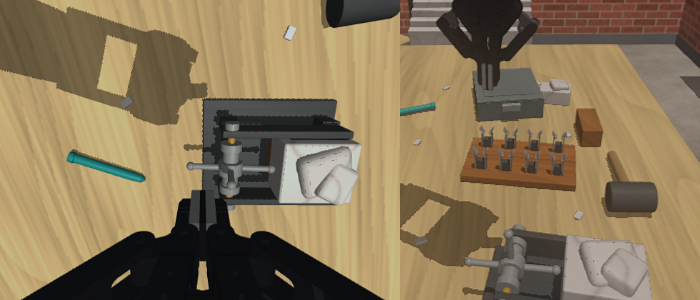

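The door is shut flat, the rack is empty, and both clamp arms lie against the stone. The hammer, offcut and wooden block are where they were, so I'm handing in.

```bash
python3 -c "
from plant import r
print(r.sign_off())"
```

```text
the job is handed in; nothing more can be done
None
```

I handed the job in at about 36 s: both chisels present are in the chest, the door is shut on its catch, and the turnbuckle is turned to its stop with both shoes on the stone. The hammer, offcut and wooden block look unmoved; the sign-off returned no verdict.

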